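# Start the screw of a bowl-mending press

## Task

Start the clamping screw of the mending press: take the crank by its wooden grip, turn it backward (anticlockwise seen from above) until the red-capped spindle suddenly drops as the threads fall into step, then turn it forward (clockwise) one full turn counted from that drop. Finish while still holding the grip firmly, with the screw started and still, its cork foot not touching the mended bowl; leave the bowl, bottles and other things where they are.

Things in the scene. Friction and masses are not known exactly. Their poses are not given: they have to be found in the camera images.
- press: Mending press, fixed: a dark wooden base 250 x 320 x 10 mm, two steel posts at y = +-125 mm of its own frame, a green bridge with its top 152 mm above the bench, the dark steel crank above it (arm's top at 169 mm, hub 34 mm across). Origin: centre of the base's underside, on the bench; its z axis, straight up, is the axis of crank and screw.
- grip: Wooden grip of the crank: upright cylinder, 18 mm across, 70 mm high; origin at its centre, 216 mm above the bench and 60 mm from the crank's axis, on the end of the crank arm. It revolves freely on the arm, so fingers can hold it firmly and keep their direction while the hand goes round the circle. The crank keeps its height as it turns and stays where it is left.
- crank (a joint): Crank angle (rad), growing anticlockwise seen from above (backward, unscrewing); 0: arm along the press's own +x axis. Turns many turns either way at about 0.05 N m. Where the thread begins is hidden and differs each time: 0.15 to 0.9 turn backward of the start.
- screw (a joint): Height (m) of the 0.5 kg screw; its square spindle with a red 20 mm cap slides freely in the turning crank hub and sinks by its weight. 10 mm pitch. 0: top of the thread's start, cap's top 203 mm up. Turned backward it climbs 10 mm a turn to about 0, then drops 10 mm in 0.1 s (the thread drop), each turn. Forward from the drop it sinks 10 mm a turn, to -0.020 after one. Ends at -0.028.
- bowl: The mended green bowl with gold seams, upside down on the press's base below the screw: 148 mm across, 45 mm high, loose; origin at the centre of its rim side, 10 mm above the bench. The screw's cork foot (40 mm across) hangs 29 mm above it when the screw is at 0, and 9 mm when at -0.020.
- vial: Small amber jar, 28 mm across, 50 mm high, loose on a corner of the press's base; origin under its centre. Leave alone.
- weight: Brass weight, 32 mm across, 22 mm high, loose on another corner of the base; origin under its centre. Leave alone.
- bottle_a: White bottle 95 mm high in the dark tray; origin under its centre. Leave alone.
- bottle_b: Clear jar 85 mm high in the tray; origin under its centre. Leave alone.
- bottle_c: Amber bottle 120 mm high in the tray; origin under its centre. Leave alone.
- dish: Blue ceramic dish, 110 mm across, 40 mm high, on the bench; origin under its centre. Leave alone.
- brush: Brush, 170 mm long, lying on the bench; origin near its middle. Leave alone.
There are look-alikes about, which are no part of the job. Leave any purple look-alike of the bowl alone.

How it is judged:
By the outcome, as a careful person would: the job done as asked, in the order asked, and still so for the second after the job is handed in, while the arm keeps its last pose, push and grip.
It also fails if it takes over 64 s, if anything falls off the work surface, if the arm or the gripper's body presses on something with over 40 N, if the wrist force passes 120 N, or if a joint passes its speed limit or range.

## Robot

A 7-joint arm with a two-finger parallel gripper is mounted at the origin on the work surface. World frame = base frame: x ahead of the robot, y to its left, z up, the work surface at z = 0. Lengths are in m, angles in rad, forces in N, time in s.
With the tool pointing down it reaches from about 0.4 to 0.875 m from the base axis. Payload 4.4 kg.
Tool frame: the origin (TCP) lies between the finger pads; the fingertips stand 11 mm ahead of it and the grasp point (between the pads) lies 8 mm behind it (ctrl.finger_overhang is the distance from the TCP to the fingertips, in m); z points along the fingers, y is the direction in which the jaws open and shut (so a half turn about z gives the same grasp; the last joint's range is limited). The gripper opens to 85 mm and grips with 20 to 120 N. Pads are 22 mm wide; open, the fingers measure 114 mm over their backs; the gripper's body (76 mm by 85 mm) begins 54 mm behind the grasp point. The pads swing forward as they close: fully open they stand 13 mm farther back than shut.
Start: joints at [1.173, 0.628, 0.038, 1.517, -0.027, 0.996, -0.02], TCP at [0.212, -0.615, 0.242] pointing down, gripper open.
Joint ranges: [-3.06, 3.06], [-0.37, 2.12], [-1.25, 1.32], [0.18, 2.47], [-1.1, 4.24], [0.23, 1.98], [-2.94, 2.94]. Speed limits (rad/s): [2.57, 2.57, 3.14, 3.14, 3.14, 3.14, 3.14].

## Interface

Orientations are given as a unit quaternion [w, x, y, z].
In Python, from workcell import sensors, optics, ctrl gives the robot as it stands. The module is installed in compiled form; this text tells all that it offers.
- The arm moves only by the tool jog_arm, never from a script. Its argument "series" is a list of rows, each a list of 4 numbers: the shift along the tool's x, y, z in m, then the turn about the tool's z in rad. In form: [[x, y, z, yaw], ...]. A call has exactly 10 rows; each row is the pose to reach, as a shift and turn from the pose commanded when the call began, along the tool's axes at that moment; what a row does not reach only later rows make up. A row lasts 1/10 s, in which the tool goes at most 50 mm and 8.59 degrees, less where a joint would pass 70% of its speed; a pose out of reach is approached as far as the arm can. A call with a gripper value outside its range is refused whole. "hand" is the closure, from 0 (fully open) to 1 (shut), set as the call begins (left out, the last holds). The fingers move at their own pace and stop on an object; "force" is the grip in N (left out, the last holds). Time passes only in rows, so rows that repeat a pose let the fingers close, or fill a call up. It gives the time, the measured TCP pose, the force and the opening at its end, in the units of the state.
- sensors.get_obs(): the state, without advancing time (a new reading comes with each control period).
- optics.read_camera(name): name is "side" or "top"; returns a dict with "pixels" (480x640x3 uint8, blue, green, red), "intrinsics" (3x3 intrinsics, pixels), "dist" ([k1, k2, p1, p2, k3] as OpenCV has them; the pictures are not rectified), "extrinsics" (4x4, takes a point from world to camera coordinates). Camera axes: x right, y down, z forward; pixel columns grow to the right and rows downward; lengths in m; the calibration is good to about 2 mm. A picture is of the moment at which its call begins. There is no depth.
- ctrl.finish_job(): hands the job in, once; it reports no verdict.
The state is a dict: "clock": time; "joint_positions": joint angles; "qd": joint speeds; "tau": joint torques, N m; "eef_pos": TCP position; "orientation": TCP orientation; "wrist_force": force on the tool from outside, world axes, zero at the start; "moment": the same for the moment, N m; "opening": opening from 0.0 (shut) to 1.0 (fully open).
Only numpy, scipy, OpenCV 4.12 (cv2) and the standard library are available. Lean on these libraries where they do the work, as an engineer would, in place of code of your own. Each camera call takes 0.05 s, during which the arm holds its last target.

## Working session

There is one attempt and no reset: what is moved stays moved. The work goes in short steps, Python scripts to look and compute and a tool call to move; the robot and the scene stay as the last step left them, time stands still between calls to the robot, and variables do not carry over. Pictures are saved under pics/ and viewed, and the job is handed in when it is done.

Besides the shell and the picture viewer there is one more tool, called after ">>>" in YAML: its name, and indented under it one key for each argument. jog_arm: Moves the arm, as the interface text tells. Its arguments: {"type":"object","properties":{"series":{"type":"array","items":{"type":"array","items":{"type":"number"}}},"hand":{"type":"number"},"force":{"type":"number"}},"required":["series"]}

```bash
mkdir -p pics; python3 - <<'E'
from workcell import sensors, optics, ctrl
import cv2, numpy as np, pickle
o=sensors.get_obs(); print({k:np.round(v,3) for k,v in o.items()}, ctrl.finger_overhang)
for n in("side","top"):
    d=optics.read_camera(n); cv2.imwrite(f"pics/{n}0.png",d["pixels"]); print(n,d["intrinsics"],d["dist"],d["extrinsics"])
    pickle.dump(d,open(f"{n}0.pkl","wb"))
E
```

```text
{'clock': np.float64(0.0), 'joint_positions': array([ 1.173,  0.629,  0.038,  1.518, -0.027,  0.996, -0.02 ]), 'qd': array([-0.001,  0.001,  0.   ,  0.   ,  0.001,  0.   , -0.002]), 'tau': array([ 1.0000e-03, -5.6339e+01,  1.2260e+00, -1.9344e+01,  1.1000e-02,
        1.0000e-02, -0.0000e+00]), 'eef_pos': array([ 0.212, -0.614,  0.241]), 'orientation': array([-0.001,  0.986,  0.165, -0.   ]), 'wrist_force': array([-0.391, -0.286, -0.115]), 'moment': array([-0.067, -0.009, -0.007]), 'opening': np.float64(0.999)} 0.011
side [[486.7539837   0.        325.0114719]
 [  0.        486.7539837 234.4700287]
 [  0.          0.          1.       ]] [-0.08321893  0.          0.          0.          0.        ] [[ 7.70189434e-01 -6.37815183e-01  1.69559936e-04 -3.46073778e-01]
 [-5.78578040e-01 -6.98769854e-01 -4.20675817e-01  4.05736750e-01]
 [ 2.68431906e-01  3.23901965e-01 -9.07211017e-01  1.36280919e+00]
 [ 0.00000000e+00  0.00000000e+00  0.00000000e+00  1.00000000e+00]]
top [[434.01005712   0.         320.88634919]
 [  0.         434.01005712 243.34580222]
 [  0.           0.           1.        ]] [0.02800729 0.         0.         0.         0.        ] [[ 7.17587441e-04 -9.99986179e-01  5.20841743e-03  3.46784806e-02]
 [-9.89998390e-01 -1.44518838e-03 -1.41071257e-01  5.03485449e-01]
 [ 1.41076835e-01 -5.05509391e-03 -9.89985744e-01  1.07438036e+00]
 [ 0.00000000e+00  0.00000000e+00  0.00000000e+00  1.00000000e+00]]
```

View pics/side0.png

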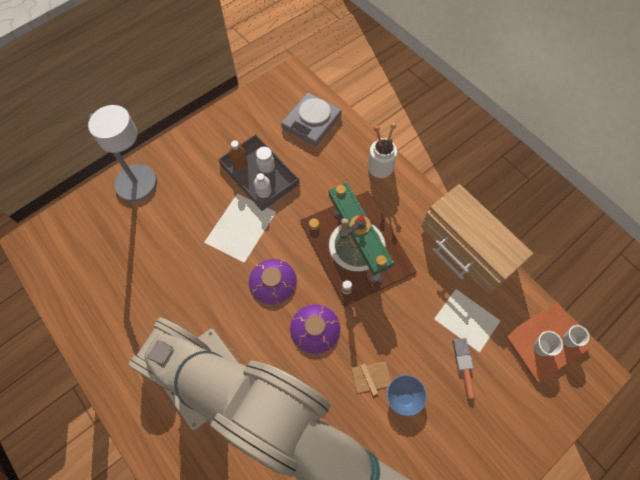

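View pics/top0.png

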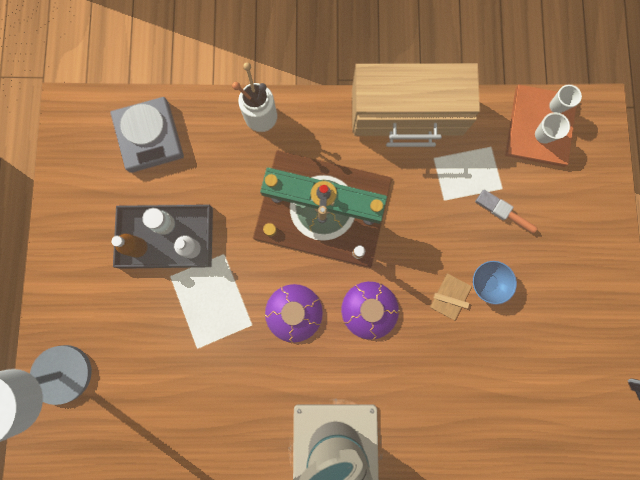

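The top view shows the press near (322,205): green bridge, red cap at about (323,189), and the grip's likely top at about (322,211). The side view shows the same parts at about (360,225). I'll zoom in.

```bash
python3 - <<'E'
import cv2,numpy as np
a=cv2.imread("pics/top0.png")[145:275,245:400]; b=cv2.imread("pics/side0.png")[170:310,290:430]
a=cv2.resize(a,None,fx=4,fy=4,interpolation=cv2.INTER_CUBIC);b=cv2.resize(b,None,fx=4,fy=4,interpolation=cv2.INTER_CUBIC)
cv2.imwrite("pics/ta.png",a);cv2.imwrite("pics/sb.png",b)
E
```

```text
(no output)
```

View pics/ta.png

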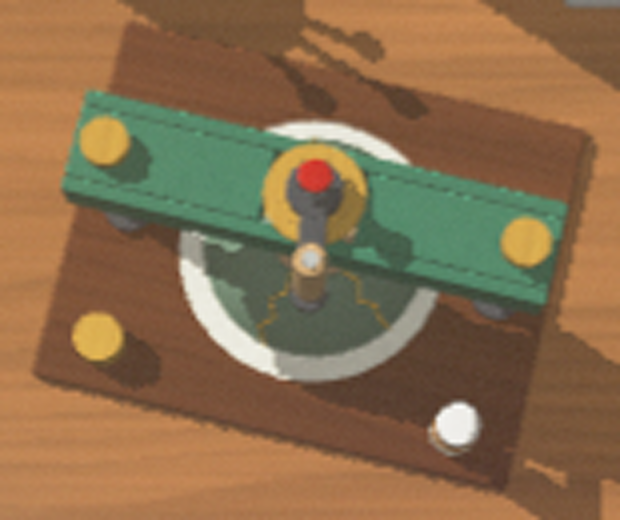

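View pics/sb.png

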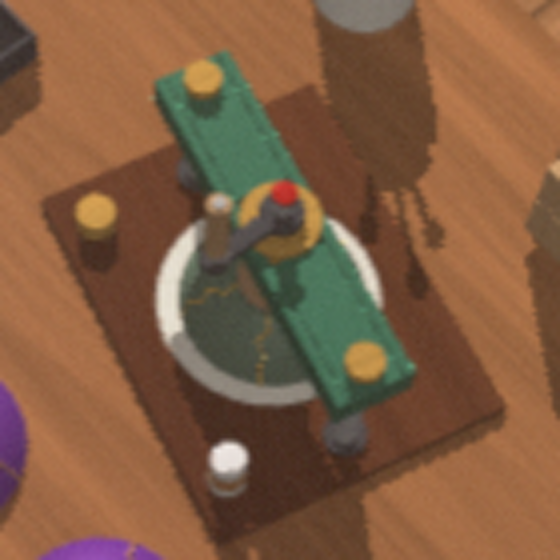

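Candidates for the grip:
- **Wooden pin on the crank arm:** top view (323,209), side view (345,221).
- **Brush handles in the pot:** top (248,70).
- **Wooden stick on the small board:** top (455,300).
- **Brass knobs on the press:** top (271,180), (376,205) and (269,229).

I choose the pin on the dark crank arm, which the close crop confirms. Next I'll triangulate it.

```bash
cat > h.py <<'E'
import cv2,numpy as np,pickle
def ray(d,p):
    q=cv2.undistortPoints(np.array([[p]],float),d["intrinsics"],np.array(d["dist"]))[0,0]
    R=d["extrinsics"][:3,:3];t=d["extrinsics"][:3,3]
    v=R.T@np.array([q[0],q[1],1]); return -R.T@t, v/np.linalg.norm(v)
def plane(d,p,z):
    c,v=ray(d,p); return c+v*(z-c[2])/v[2]
def tri(d1,p1,d2,p2):
    c,v=ray(d1,p1);e,w=ray(d2,p2)
    s=np.linalg.lstsq(np.c_[v,-w],e-c,rcond=None)[0]
    a=c+v*s[0];b=e+w*s[1]; return (a+b)/2,np.linalg.norm(a-b)
def red(img):
    h=cv2.cvtColor(img,cv2.COLOR_BGR2HSV)
    return (((h[...,0]<6)|(h[...,0]>174))&(h[...,1]>170)&(h[...,2]>110)).astype(np.uint8)
def redc(img,box):
    m=red(img);x0,y0,x1,y1=box;k=np.zeros_like(m);k[y0:y1,x0:x1]=m[y0:y1,x0:x1]
    M=cv2.moments(k,True);return (M["m10"]/M["m00"],M["m01"]/M["m00"]),M["m00"]
E
python3 - <<'E'
from h import *
t=pickle.load(open("top0.pkl","rb"));s=pickle.load(open("side0.pkl","rb"))
T=lambda x,y:((x+.5)/4+245-.5,(y+.5)/4+145-.5)
S=lambda x,y:((x+.5)/4+290-.5,(y+.5)/4+170-.5)
g=tri(t,T(311,258),s,S(219,203));print("grip top",g)
print("grip z=.251",plane(t,T(311,258),.251),plane(s,S(219,203),.251))
for n,a,b in(("postL",T(105,140),S(204,78)),("postR",T(526,242),S(365,360)),):print(n,tri(t,a,s,b))
rt=redc(t["pixels"],(305,175,340,205));rs=redc(s["pixels"],(345,205,380,235));print(rt,rs,tri(t,rt[0],s,rs[0]))
print("hub brass ring",plane(t,T(316,192),.153))
for n,x,y in(("c",128,22),("c",592,130),("c",500,488),("c",36,375)):print(plane(t,T(x,y),.01))
print("arm base end",plane(t,T(310,300),.169))
E
```

```text
grip top (array([0.54441042, 0.03344229, 0.24971005]), np.float64(0.0010458829017212852))
grip z=.251 [0.54462823 0.03328184 0.251     ] [0.54343452 0.03311447 0.251     ]
postL (array([0.63507585, 0.15188684, 0.15774313]), np.float64(4.414310267083378e-06))
postR (array([ 0.57439589, -0.09086386,  0.16042412]), np.float64(0.00016885270126063841))
((323.2857142857143, 188.30612244897958), 49.0) ((360.6666666666667, 217.875), 24.0) (array([0.60486918, 0.03088263, 0.19207396]), np.float64(0.0008451808236242281))
hub brass ring [0.60569695 0.02955092 0.153     ]
[0.76058054 0.15451155 0.01      ]
[ 0.68622347 -0.15659171  0.01      ]
[ 0.44619872 -0.09155611  0.01      ]
[0.51998108 0.21116037 0.01      ]
arm base end [0.53870042 0.03314079 0.169     ]
```

>>> jog_arm:
  series:
    - [0.01,-0.005,-0.03,0.03]
    - [0.04,-0.025,-0.06,0.06]
    - [0.08,-0.05,-0.09,0.1]
    - [0.12,-0.08,-0.1,0.13]
    - [0.16,-0.105,-0.1,0.16]
    - [0.2,-0.13,-0.1,0.2]
    - [0.235,-0.155,-0.1,0.24]
    - [0.27,-0.18,-0.1,0.28]
    - [0.3,-0.2,-0.1,0.31]
    - [0.327,-0.22,-0.1,0.332]
  hand: 0.3
  force: 60

```text
clock: 1.1
eef_pos: [0.4502, -0.298, 0.3421]
orientation: [-0.0, 1.0, -0.0, -0.0]
wrist_force: [2.3, -0.9, 0.7]
opening: 0.701
```

```bash
python3 - <<'E'
from workcell import sensors
import numpy as np
o=sensors.get_obs();print({k:np.round(o[k],4) for k in("clock","eef_pos","orientation","opening","joint_positions","wrist_force")})
E
```

```text
{'clock': np.float64(1.1), 'eef_pos': array([ 0.4502, -0.298 ,  0.3421]), 'orientation': array([-3.e-04,  1.e+00, -0.e+00, -1.e-04]), 'opening': np.float64(0.7007), 'joint_positions': array([ 0.4942,  0.3675,  0.0551,  1.6865, -0.0227,  1.0887, -1.0147]), 'wrist_force': array([ 2.2753, -0.9052,  0.6851])}
```

>>> jog_arm:
  series:
    - [0.01,-0.03,0,0]
    - [0.02,-0.07,0,0]
    - [0.03,-0.11,0,0]
    - [0.045,-0.15,0,0]
    - [0.055,-0.19,0,0]
    - [0.065,-0.23,0,0]
    - [0.075,-0.27,0,0]
    - [0.085,-0.305,0,0]
    - [0.092,-0.325,0,0]
    - [0.094,-0.331,0,0]

```text
clock: 2.1
eef_pos: [0.5435, 0.0342, 0.3418]
orientation: [-0.001, 1.0, 0.002, -0.0]
wrist_force: [0.0, -0.4, 0.1]
opening: 0.703
```

```bash
cat > snap.py <<'E'
import sys
from workcell import sensors, optics
from h import *
n=sys.argv[1]
for c in sys.argv[2:] or ("side","top"):
    d=optics.read_camera(c);pickle.dump(d,open(f"{c}_{n}.pkl","wb"))
    im=d["pixels"][160:320,240:440] if c=="top" else d["pixels"][150:310,270:470]
    cv2.imwrite(f"pics/{c}_{n}.png",cv2.resize(im,None,fx=3,fy=3,interpolation=cv2.INTER_CUBIC))
    m=red(d["pixels"]);b=(305,160,345,205) if c=="top" else (345,200,380,235)
    k=np.zeros_like(m);k[b[1]:b[3],b[0]:b[2]]=m[b[1]:b[3],b[0]:b[2]]
    M=cv2.moments(k,True);a=M["m00"]
    print(c,a,(round(M["m10"]/a,2),round(M["m01"]/a,2)) if a else None)
    if a: ys,xs=np.nonzero(k);print(" box",xs.min(),xs.max(),ys.min(),ys.max())
o=sensors.get_obs();print({k:np.round(o[k],4) for k in("clock","eef_pos","wrist_force","opening")})
E
python3 snap.py a
```

```text
side 24.0 (360.67, 217.88)
 box 358 363 216 220
top 0.0 None
{'clock': np.float64(2.2), 'eef_pos': array([0.5431, 0.0312, 0.3419]), 'wrist_force': array([-0.2674,  0.5211,  0.4475]), 'opening': np.float64(0.6962)}
```

View pics/side_a.png

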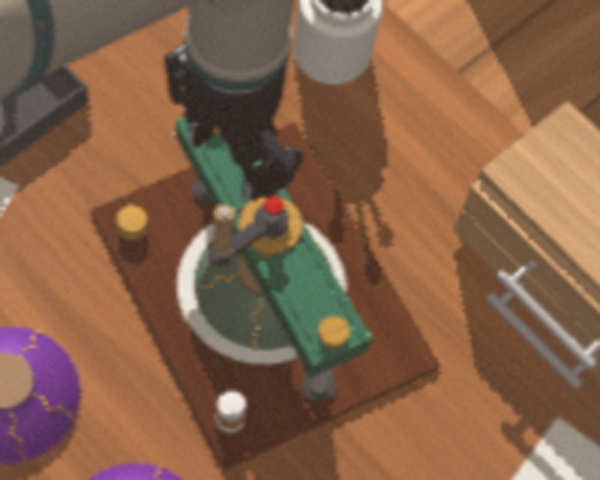

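View pics/top_a.png

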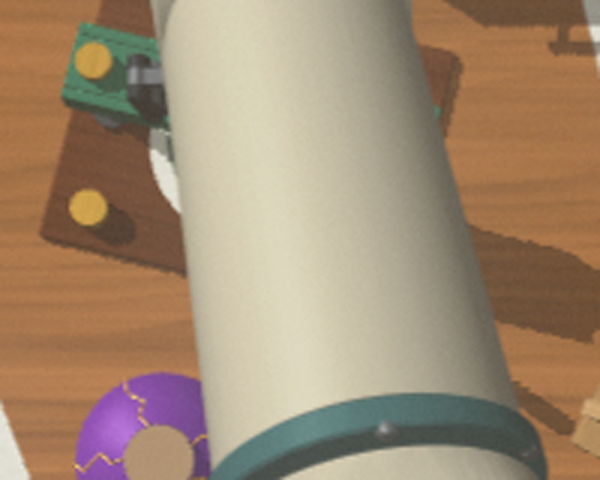

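Side view: the fingers hang beside and above the grip. Grip top is at crop (224,213) and the red cap at (270,204), both visible. The forearm blocks the top view. Now I'll descend around the grip.

>>> jog_arm:
  series:
    - [0.001,-0.002,0.02,0]
    - [0.001,-0.002,0.04,0]
    - [0.001,-0.002,0.06,0]
    - [0.001,-0.002,0.08,0]
    - [0.001,-0.002,0.095,0]
    - [0.001,-0.002,0.11,0]
    - [0.001,-0.002,0.122,0]
    - [0.001,-0.002,0.13,0]
    - [0.001,-0.002,0.132,0]
    - [0.001,-0.002,0.132,0]

```text
clock: 3.2
eef_pos: [0.5444, 0.0325, 0.2104]
orientation: [0.0, 1.0, -0.0, 0.0]
wrist_force: [-1.3, 0.5, 0.3]
opening: 0.699
```

```bash
python3 snap.py b side
```

```text
side 24.0 (360.67, 217.79)
 box 358 363 216 220
{'clock': np.float64(3.25), 'eef_pos': array([0.5447, 0.0327, 0.2107]), 'wrist_force': array([ 0.207 ,  0.7028, -0.1536]), 'opening': np.float64(0.7016)}
```

View pics/side_b.png

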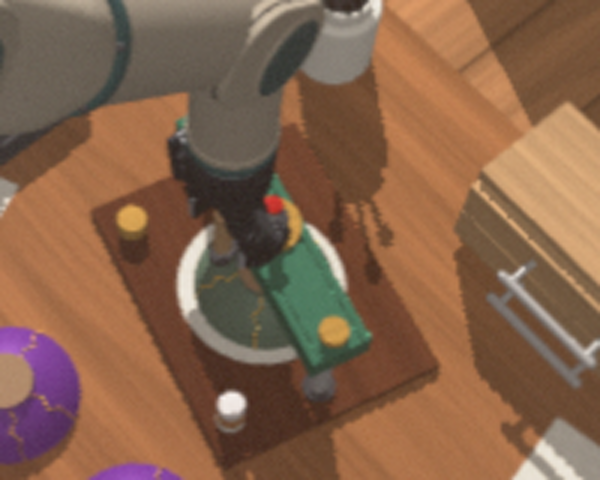

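The grip stands between the fingers at crop (222,240), and the red cap at (274,205) is visible. Closing now.

>>> jog_arm:
  series:
    - [0,0,0,0]
    - [0,0,0,0]
    - [0,0,0,0]
    - [0,0,0,0]
    - [0,0,0,0]
    - [0,0,0,0]
    - [0,0,0,0]
    - [0,0,0,0]
    - [0,0,0,0]
    - [0,0,0,0]
  hand: 1
  force: 60

```text
clock: 4.25
eef_pos: [0.5446, 0.0331, 0.2108]
orientation: [-0.0, 1.0, -0.0, 0.0]
wrist_force: [-0.7, -0.6, 5.2]
opening: 0.196
```

```bash
python3 snap.py c side
```

```text
side 25.0 (360.6, 217.88)
 box 358 363 216 220
{'clock': np.float64(4.3), 'eef_pos': array([0.5445, 0.0331, 0.2108]), 'wrist_force': array([-1.8967,  0.3798,  6.4785]), 'opening': np.float64(0.1904)}
```

View pics/side_c.png

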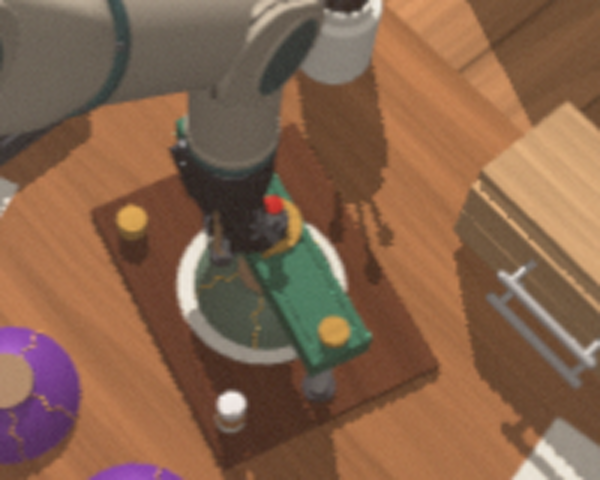

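```bash
cat > plan.py <<'E'
# usage: plan.py phi_start phi_end [n] : prints rows (tool x=world x, tool y=-world y), eased in/out
import sys,numpy as np
a,b=map(float,sys.argv[1:3])
r=.0602
s=np.linspace(.1,1,10)
p=np.radians(a+(b-a)*s);q=np.radians(a)
print([[round(float(r*(np.cos(t)-np.cos(q))),4),round(float(-r*(np.sin(t)-np.sin(q))),4),0,0] for t in p])
E
cat > cap.py <<'E'
import sys
from workcell import sensors, optics
from h import *
C=np.array([.6047,.0305])
def wc(im,b):
    f=im.astype(float);w=np.clip(f[...,2]-1.0*np.maximum(f[...,1],f[...,0])-60,0,None)
    w=w[b[1]:b[3],b[0]:b[2]];yy,xx=np.mgrid[b[1]:b[3],b[0]:b[2]];s=w.sum()
    return (round(s),round((w*xx).sum()/s,2),round((w*yy).sum()/s,2)) if s>50 else (s,)
if __name__=="__main__":
    n=sys.argv[1]
    ims=[]
    for c in sys.argv[2:]:
        d=optics.read_camera(c);pickle.dump(d,open(f"{c}_{n}.pkl","wb"))
        b=(312,170,336,205) if c=="top" else (350,205,372,232)
        print(c,wc(d["pixels"],b))
        im=d["pixels"][170:250,280:380] if c=="top" else d["pixels"][190:250,330:400]
        ims.append(cv2.resize(im,(350,300),interpolation=cv2.INTER_CUBIC))
    cv2.imwrite(f"pics/cap_{n}.png",np.hstack(ims))
    o=sensors.get_obs();e=np.array(o["eef_pos"])[:2]-C
    print(round(float(o["clock"]),2),np.round(o["eef_pos"],4),"phi",round(float(np.degrees(np.arctan2(e[1],e[0]))%360),1),"r",round(float(np.hypot(*e)),4),np.round(o["wrist_force"],1),round(float(o["opening"]),3))
E
python3 - <<'E'
from cap import *
for n in "0abc":
    d=pickle.load(open(f"side{'' if n=='0' else '_'}{n}.pkl","rb"));print(wc(d["pixels"],(350,205,372,232)))
d=pickle.load(open("side0.pkl","rb"))
# predicted pixel of cap top centre at heights
for z in(.203,.198,.193,.188,.183):
    R,_=cv2.Rodrigues(d["extrinsics"][:3,:3]);print(z,cv2.projectPoints(np.array([[.6047,.0305,z]]),R,d["extrinsics"][:3,3],d["intrinsics"],d["dist"])[0].ravel().round(2))
E
python3 plan.py 177.5 207.5
```

```text
(1862, np.float64(360.66), np.float64(217.67))
(2007, np.float64(360.7), np.float64(217.74))
(1903, np.float64(360.89), np.float64(217.58))
(1896, np.float64(360.89), np.float64(217.62))
0.203 [361.11 216.16]
0.198 [360.99 216.98]
0.193 [360.87 217.79]
0.188 [360.75 218.59]
0.183 [360.63 219.39]
[[-0.0001, 0.0032, 0, 0], [0.0001, 0.0063, 0, 0], [0.0003, 0.0094, 0, 0], [0.0008, 0.0126, 0, 0], [0.0014, 0.0157, 0, 0], [0.0021, 0.0187, 0, 0], [0.0031, 0.0217, 0, 0], [0.0041, 0.0247, 0, 0], [0.0054, 0.0276, 0, 0], [0.0067, 0.0304, 0, 0]]
```

>>> jog_arm:
  series:
    - [0,0.003,0,0]
    - [0,0.006,0,0]
    - [0.0005,0.0095,0,0]
    - [0.001,0.0125,0,0]
    - [0.0015,0.0155,0,0]
    - [0.002,0.0185,0,0]
    - [0.003,0.0215,0,0]
    - [0.004,0.0245,0,0]
    - [0.0055,0.0275,0,0]
    - [0.0065,0.0305,0,0]

```text
clock: 5.3
eef_pos: [0.5511, 0.0029, 0.2109]
orientation: [-0.0, 1.0, 0.0, 0.0]
wrist_force: [-1.3, 0.4, 5.0]
opening: 0.196
```

```bash
python3 cap.py d side; python3 plan.py 207.5 237.5
```

```text
side (np.float64(0.0),)
5.35 [0.5514 0.0022 0.2108] phi 207.9 r 0.0603 [-0.8 -0.6  5.5] 0.195
[[0.0015, 0.0028, 0, 0], [0.0032, 0.0054, 0, 0], [0.005, 0.008, 0, 0], [0.0069, 0.0105, 0, 0], [0.009, 0.0129, 0, 0], [0.0112, 0.0151, 0, 0], [0.0135, 0.0173, 0, 0], [0.0159, 0.0193, 0, 0], [0.0184, 0.0212, 0, 0], [0.0211, 0.023, 0, 0]]
```

View pics/cap_d.png

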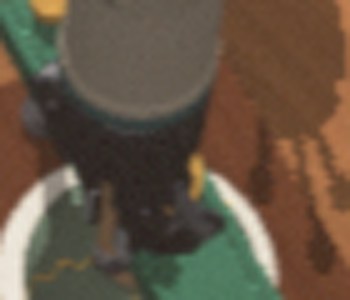

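The hand now hides the cap, and the grip is still between the fingers. Continuing.

>>> jog_arm:
  series:
    - [0.0015,0.003,0,0]
    - [0.003,0.0055,0,0]
    - [0.005,0.008,0,0]
    - [0.007,0.0105,0,0]
    - [0.009,0.013,0,0]
    - [0.011,0.015,0,0]
    - [0.0135,0.0175,0,0]
    - [0.016,0.0195,0,0]
    - [0.0185,0.021,0,0]
    - [0.021,0.023,0,0]

```text
clock: 6.35
eef_pos: [0.5721, -0.0202, 0.2108]
orientation: [-0.0, 1.0, 0.0, 0.0]
wrist_force: [-0.8, 1.3, 5.7]
opening: 0.188
```

```bash
python3 cap.py e side; python3 cap.py e2 top; python3 plan.py 237.5 267.5
```

```text
side (np.float64(0.0),)
6.4 [ 0.5728 -0.0207  0.2109] phi 238.0 r 0.0603 [-0.4 -0.4  5.5] 0.195
top (118, np.float64(324.41), np.float64(184.75))
6.45 [ 0.5727 -0.0207  0.2109] phi 238.0 r 0.0603 [-0.4  0.4  4.7] 0.198
[[0.0027, 0.0016, 0, 0], [0.0055, 0.0031, 0, 0], [0.0083, 0.0044, 0, 0], [0.0113, 0.0056, 0, 0], [0.0142, 0.0066, 0, 0], [0.0173, 0.0075, 0, 0], [0.0203, 0.0082, 0, 0], [0.0234, 0.0088, 0, 0], [0.0266, 0.0092, 0, 0], [0.0297, 0.0094, 0, 0]]
```

View pics/cap_e.png

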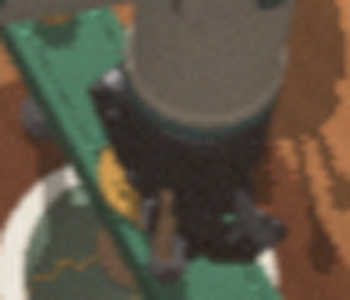

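View pics/cap_e2.png

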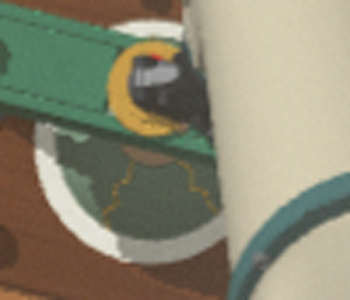

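Side view: the cap is still hidden. Top view: a red sliver shows at about crop (155,58) beside a finger. Continuing.

>>> jog_arm:
  series:
    - [0.0025,0.0015,0,0]
    - [0.0055,0.003,0,0]
    - [0.0085,0.0045,0,0]
    - [0.0115,0.0055,0,0]
    - [0.014,0.0065,0,0]
    - [0.0175,0.0075,0,0]
    - [0.0205,0.008,0,0]
    - [0.0235,0.009,0,0]
    - [0.0265,0.009,0,0]
    - [0.0295,0.0095,0,0]

```text
clock: 7.45
eef_pos: [0.6014, -0.0297, 0.2109]
orientation: [-0.0, 1.0, -0.0, 0.0]
wrist_force: [-1.5, 1.1, 6.8]
opening: 0.19
```

```bash
python3 cap.py f side top; python3 plan.py 267.5 282.5;python3 - <<'E'
from cap import *
d=pickle.load(open("top0.pkl","rb"));print("top0",wc(d["pixels"],(312,170,336,205)))
E
```

```text
side (1766, np.float64(360.34), np.float64(217.36))
top (3519, np.float64(323.12), np.float64(187.96))
7.55 [ 0.6022 -0.0298  0.2109] phi 267.6 r 0.0603 [-0.3  0.5  5.8] 0.192
[[0.0016, 0.0, 0, 0], [0.0032, 0.0001, 0, 0], [0.0047, 0.0, 0, 0], [0.0063, -0.0001, 0, 0], [0.0079, -0.0002, 0, 0], [0.0094, -0.0003, 0, 0], [0.011, -0.0005, 0, 0], [0.0126, -0.0008, 0, 0], [0.0141, -0.001, 0, 0], [0.0157, -0.0014, 0, 0]]
top0 (4347, np.float64(323.15), np.float64(188.26))
```

View pics/cap_f.png

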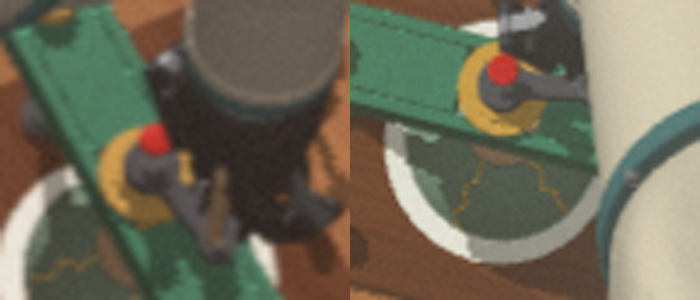

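Both views now show the red cap, at about (360.3,217.4) in the side image and (323.1,188.0) in the top image. It has risen about 0.3 px in each, which fits a climb of about 2 mm with no drop yet. From here I'll take smaller steps.

>>> jog_arm:
  series:
    - [0.0015,0,0,0]
    - [0.003,0,0,0]
    - [0.0045,0,0,0]
    - [0.0065,0,0,0]
    - [0.008,0,0,0]
    - [0.0095,-0.0005,0,0]
    - [0.011,-0.0005,0,0]
    - [0.0125,-0.001,0,0]
    - [0.014,-0.001,0,0]
    - [0.0155,-0.0015,0,0]

```text
clock: 8.55
eef_pos: [0.6168, -0.0285, 0.2109]
orientation: [0.0, 1.0, -0.0, 0.0]
wrist_force: [-3.0, 0.5, 6.6]
opening: 0.195
```

```bash
python3 cap.py g side top; python3 plan.py 282.5 300
```

```text
side (1983, np.float64(360.74), np.float64(217.23))
top (3553, np.float64(323.08), np.float64(187.87))
8.65 [ 0.6172 -0.0284  0.2109] phi 282.0 r 0.0602 [-1.3 -0.2  5.5] 0.196
[[0.0018, -0.0004, 0, 0], [0.0036, -0.0009, 0, 0], [0.0053, -0.0014, 0, 0], [0.0071, -0.002, 0, 0], [0.0088, -0.0027, 0, 0], [0.0105, -0.0034, 0, 0], [0.0122, -0.0041, 0, 0], [0.0138, -0.0049, 0, 0], [0.0155, -0.0057, 0, 0], [0.0171, -0.0066, 0, 0]]
```

>>> jog_arm:
  series:
    - [0.002,-0.0005,0,0]
    - [0.0035,-0.001,0,0]
    - [0.0055,-0.0015,0,0]
    - [0.007,-0.002,0,0]
    - [0.009,-0.0025,0,0]
    - [0.0105,-0.0035,0,0]
    - [0.012,-0.004,0,0]
    - [0.014,-0.005,0,0]
    - [0.0155,-0.0055,0,0]
    - [0.017,-0.0065,0,0]

```text
clock: 9.65
eef_pos: [0.6337, -0.0222, 0.2109]
orientation: [0.0, 1.0, -0.0, -0.0]
wrist_force: [-2.4, -0.1, 5.8]
opening: 0.195
```

```bash
python3 cap.py i side top; python3 plan.py 300 317
```

```text
side (1987, np.float64(360.76), np.float64(217.19))
top (3534, np.float64(323.15), np.float64(187.79))
9.75 [ 0.6341 -0.0219  0.2109] phi 299.3 r 0.0601 [-1.2  0.3  5.6] 0.196
[[0.0015, -0.0009, 0, 0], [0.003, -0.0019, 0, 0], [0.0045, -0.0029, 0, 0], [0.006, -0.0039, 0, 0], [0.0074, -0.005, 0, 0], [0.0088, -0.0062, 0, 0], [0.0101, -0.0073, 0, 0], [0.0114, -0.0085, 0, 0], [0.0127, -0.0098, 0, 0], [0.0139, -0.0111, 0, 0]]
```

>>> jog_arm:
  series:
    - [0.0015,-0.001,0,0]
    - [0.003,-0.002,0,0]
    - [0.0045,-0.003,0,0]
    - [0.006,-0.004,0,0]
    - [0.0075,-0.005,0,0]
    - [0.009,-0.006,0,0]
    - [0.01,-0.0075,0,0]
    - [0.0115,-0.0085,0,0]
    - [0.0125,-0.01,0,0]
    - [0.014,-0.011,0,0]

```text
clock: 10.75
eef_pos: [0.6477, -0.0114, 0.2109]
orientation: [0.0, 1.0, -0.0, -0.0]
wrist_force: [-1.9, -0.6, 6.4]
opening: 0.197
```

```bash
python3 cap.py j side top; python3 plan.py 317 334
```

```text
side (1993, np.float64(360.79), np.float64(217.13))
top (3515, np.float64(323.1), np.float64(187.81))
10.85 [ 0.648  -0.0111  0.2109] phi 316.2 r 0.0601 [-1.  -0.1  6. ] 0.191
[[0.0012, -0.0013, 0, 0], [0.0024, -0.0027, 0, 0], [0.0035, -0.0041, 0, 0], [0.0046, -0.0055, 0, 0], [0.0056, -0.007, 0, 0], [0.0066, -0.0084, 0, 0], [0.0075, -0.01, 0, 0], [0.0084, -0.0115, 0, 0], [0.0093, -0.0131, 0, 0], [0.0101, -0.0147, 0, 0]]
```

View pics/cap_j.png

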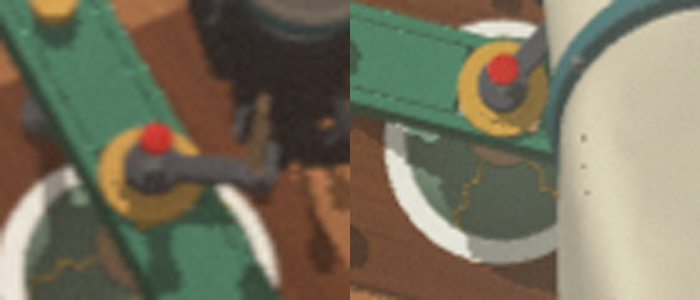

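Both views are clear. The cap keeps rising slowly (side row 217.1, top row 187.8), the grip is held and the crank follows.

>>> jog_arm:
  series:
    - [0.001,-0.0015,0,0]
    - [0.0025,-0.0025,0,0]
    - [0.0035,-0.004,0,0]
    - [0.0045,-0.0055,0,0]
    - [0.0055,-0.007,0,0]
    - [0.0065,-0.0085,0,0]
    - [0.0075,-0.01,0,0]
    - [0.0085,-0.0115,0,0]
    - [0.0095,-0.013,0,0]
    - [0.01,-0.0145,0,0]

```text
clock: 11.85
eef_pos: [0.6579, 0.0029, 0.2109]
orientation: [0.0, 1.0, -0.0, 0.0]
wrist_force: [-2.1, -1.5, 6.5]
opening: 0.195
```

```bash
python3 cap.py k side top; python3 plan.py 333.5 350
```

```text
side (2061, np.float64(360.79), np.float64(217.05))
top (3045, np.float64(322.65), np.float64(187.69))
11.95 [0.6581 0.0033 0.2109] phi 333.0 r 0.0599 [-1.5 -0.3  5.6] 0.194
[[0.0008, -0.0016, 0, 0], [0.0015, -0.0031, 0, 0], [0.0021, -0.0047, 0, 0], [0.0027, -0.0064, 0, 0], [0.0033, -0.008, 0, 0], [0.0038, -0.0097, 0, 0], [0.0043, -0.0113, 0, 0], [0.0047, -0.013, 0, 0], [0.0051, -0.0147, 0, 0], [0.0054, -0.0164, 0, 0]]
```

>>> jog_arm:
  series:
    - [0.001,-0.0015,0,0]
    - [0.0015,-0.003,0,0]
    - [0.002,-0.0045,0,0]
    - [0.003,-0.0065,0,0]
    - [0.0035,-0.008,0,0]
    - [0.004,-0.0095,0,0]
    - [0.0045,-0.0115,0,0]
    - [0.005,-0.013,0,0]
    - [0.005,-0.0145,0,0]
    - [0.0055,-0.0165,0,0]

```text
clock: 12.95
eef_pos: [0.6635, 0.0192, 0.2109]
orientation: [0.001, 1.0, -0.0, 0.0]
wrist_force: [-1.9, -2.0, 6.3]
opening: 0.196
```

```bash
python3 cap.py l side top; python3 plan.py 349.5 366.5
```

```text
side (2216, np.float64(360.56), np.float64(218.37))
top (np.float64(0.0),)
13.05 [0.6636 0.0198 0.2109] phi 349.7 r 0.0599 [-0.2 -0.1  6. ] 0.196
[[0.0003, -0.0018, 0, 0], [0.0005, -0.0035, 0, 0], [0.0007, -0.0053, 0, 0], [0.0009, -0.0071, 0, 0], [0.001, -0.0089, 0, 0], [0.001, -0.0107, 0, 0], [0.001, -0.0124, 0, 0], [0.0009, -0.0142, 0, 0], [0.0008, -0.016, 0, 0], [0.0006, -0.0178, 0, 0]]
```

```bash
python3 cap.py m side; python3 cap.py m2 side
```

```text
side (2221, np.float64(360.56), np.float64(218.38))
13.1 [0.6636 0.0198 0.2109] phi 349.7 r 0.0599 [-0.2 -0.4  5.1] 0.195
side (2199, np.float64(360.54), np.float64(218.39))
13.15 [0.6636 0.0198 0.2109] phi 349.7 r 0.0599 [-0.9  0.5  4.7] 0.195
```

View pics/cap_m2.png

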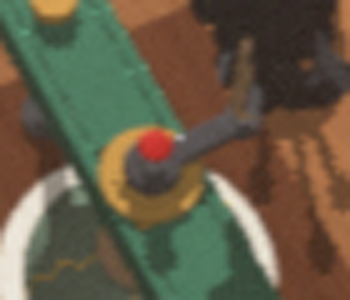

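The thread drop is seen: the side cap row jumped from 217.05 to 218.38 between φ≈333° and 349.7°, and it stays there. I take the drop to be at about 341°. I'll turn clockwise to about 338° one turn on, roughly 372° from here.

```bash
python3 - <<'E'
import numpy as np
r=.0601
for k in range(10):
    a=349.7-37.2*k;q=np.radians(a)
    p=np.radians(a-3.72*np.arange(1,11))
    print(round(a,1),'->',round(a-37.2,1),(np.round(np.c_[r*(np.cos(p)-np.cos(q)),-r*(np.sin(p)-np.sin(q))]/.0005)*.0005).round(4).tolist(), 'end xy',np.round([.6045+r*np.cos(p[-1]),.0305+r*np.sin(p[-1])],4))
E
```

```text
349.7 -> 312.5 [[-0.001, 0.004], [-0.002, 0.0075], [-0.003, 0.011], [-0.0045, 0.015], [-0.0065, 0.0185], [-0.0085, 0.0215], [-0.0105, 0.025], [-0.013, 0.028], [-0.0155, 0.031], [-0.0185, 0.0335]] end xy [ 0.6451 -0.0138]
312.5 -> 275.3 [[-0.003, 0.0025], [-0.006, 0.005], [-0.0095, 0.007], [-0.0125, 0.009], [-0.0165, 0.0105], [-0.02, 0.012], [-0.0235, 0.0135], [-0.0275, 0.0145], [-0.031, 0.015], [-0.035, 0.0155]] end xy [ 0.6101 -0.0293]
275.3 -> 238.1 [[-0.004, 0.0], [-0.008, 0.0], [-0.0115, -0.0], [-0.0155, -0.0005], [-0.0195, -0.0015], [-0.023, -0.0025], [-0.027, -0.0035], [-0.0305, -0.005], [-0.034, -0.007], [-0.0375, -0.009]] end xy [ 0.5727 -0.0205]
238.1 -> 200.9 [[-0.003, -0.002], [-0.0065, -0.0045], [-0.0095, -0.007], [-0.012, -0.01], [-0.0145, -0.013], [-0.017, -0.016], [-0.019, -0.019], [-0.021, -0.0225], [-0.023, -0.026], [-0.0245, -0.0295]] end xy [0.5484 0.0091]
200.9 -> 163.7 [[-0.0015, -0.0035], [-0.0025, -0.0075], [-0.003, -0.0115], [-0.0035, -0.015], [-0.004, -0.019], [-0.004, -0.023], [-0.0035, -0.027], [-0.003, -0.0305], [-0.0025, -0.0345], [-0.0015, -0.0385]] end 
[... 370 characters left out ...]
.011], [0.0285, -0.0115], [0.0325, -0.0115], [0.0365, -0.012]] end xy [0.6052 0.0906]
89.3 -> 52.1 [[0.004, 0.0], [0.008, 0.0005], [0.0115, 0.0015], [0.0155, 0.002], [0.019, 0.0035], [0.023, 0.005], [0.0265, 0.0065], [0.0295, 0.0085], [0.033, 0.0105], [0.036, 0.0125]] end xy [0.6414 0.0779]
52.1 -> 14.9 [[0.003, 0.0025], [0.006, 0.005], [0.0085, 0.008], [0.011, 0.011], [0.013, 0.0145], [0.015, 0.0175], [0.017, 0.021], [0.0185, 0.0245], [0.02, 0.028], [0.021, 0.032]] end xy [0.6626 0.046 ]
14.9 -> -22.3 [[0.001, 0.004], [0.0015, 0.0075], [0.002, 0.0115], [0.002, 0.0155], [0.002, 0.0195], [0.0015, 0.023], [0.001, 0.027], [0.0, 0.031], [-0.001, 0.0345], [-0.0025, 0.0385]] end xy [0.6601 0.0077]
```

>>> jog_arm:
  series:
    - [-0.001,0.004,0,0]
    - [-0.002,0.0075,0,0]
    - [-0.003,0.011,0,0]
    - [-0.0045,0.015,0,0]
    - [-0.0065,0.0185,0,0]
    - [-0.0085,0.0215,0,0]
    - [-0.0105,0.025,0,0]
    - [-0.013,0.028,0,0]
    - [-0.0155,0.031,0,0]
    - [-0.0185,0.0335,0,0]

```text
clock: 14.15
eef_pos: [0.6455, -0.0135, 0.2109]
orientation: [-0.0, 1.0, -0.0, 0.001]
wrist_force: [1.1, 1.2, 4.1]
opening: 0.199
```

```bash
python3 cap.py n side top
```

```text
side (2163, np.float64(360.57), np.float64(218.53))
top (3401, np.float64(323.06), np.float64(189.03))
14.25 [ 0.6447 -0.0143  0.2109] phi 311.8 r 0.0601 [-1.7 -0.1  6.5] 0.196
```

>>> jog_arm:
  series:
    - [-0.003,0.0025,0,0]
    - [-0.006,0.005,0,0]
    - [-0.0095,0.007,0,0]
    - [-0.0125,0.009,0,0]
    - [-0.0165,0.0105,0,0]
    - [-0.02,0.012,0,0]
    - [-0.0235,0.0135,0,0]
    - [-0.0275,0.0145,0,0]
    - [-0.031,0.015,0,0]
    - [-0.035,0.0155,0,0]

```text
clock: 15.25
eef_pos: [0.6106, -0.0295, 0.2109]
orientation: [0.0, 1.0, -0.0, 0.001]
wrist_force: [1.0, 0.7, 5.5]
opening: 0.195
```

>>> jog_arm:
  series:
    - [-0.004,0,0,0]
    - [-0.008,0,0,0]
    - [-0.0115,0,0,0]
    - [-0.0155,-0.0005,0,0]
    - [-0.0195,-0.0015,0,0]
    - [-0.023,-0.0025,0,0]
    - [-0.027,-0.0035,0,0]
    - [-0.0305,-0.005,0,0]
    - [-0.034,-0.007,0,0]
    - [-0.0375,-0.009,0,0]

```text
clock: 16.25
eef_pos: [0.573, -0.0208, 0.2109]
orientation: [0.0, 1.0, -0.0, 0.001]
wrist_force: [1.3, -1.2, 5.2]
opening: 0.192
```

>>> jog_arm:
  series:
    - [-0.003,-0.002,0,0]
    - [-0.0065,-0.0045,0,0]
    - [-0.0095,-0.007,0,0]
    - [-0.012,-0.01,0,0]
    - [-0.0145,-0.013,0,0]
    - [-0.017,-0.016,0,0]
    - [-0.019,-0.019,0,0]
    - [-0.021,-0.0225,0,0]
    - [-0.023,-0.026,0,0]
    - [-0.0245,-0.0295,0,0]

```text
clock: 17.25
eef_pos: [0.5485, 0.0086, 0.2108]
orientation: [0.0, 1.0, -0.0, 0.001]
wrist_force: [1.4, -0.6, 6.3]
opening: 0.194
```

>>> jog_arm:
  series:
    - [-0.0015,-0.0035,0,0]
    - [-0.0025,-0.0075,0,0]
    - [-0.003,-0.0115,0,0]
    - [-0.0035,-0.015,0,0]
    - [-0.004,-0.019,0,0]
    - [-0.004,-0.023,0,0]
    - [-0.0035,-0.027,0,0]
    - [-0.003,-0.0305,0,0]
    - [-0.0025,-0.0345,0,0]
    - [-0.0015,-0.0385,0,0]

```text
clock: 18.25
eef_pos: [0.5468, 0.0469, 0.2108]
orientation: [0.001, 1.0, -0.001, 0.001]
wrist_force: [0.4, -1.6, 5.8]
opening: 0.193
```

```bash
python3 cap.py o side top
```

```text
side (1717, np.float64(360.71), np.float64(218.75))
top (np.float64(0.0),)
18.35 [0.5472 0.048  0.2108] phi 163.1 r 0.0601 [1.2 0.5 6.1] 0.197
```

View pics/cap_o.png

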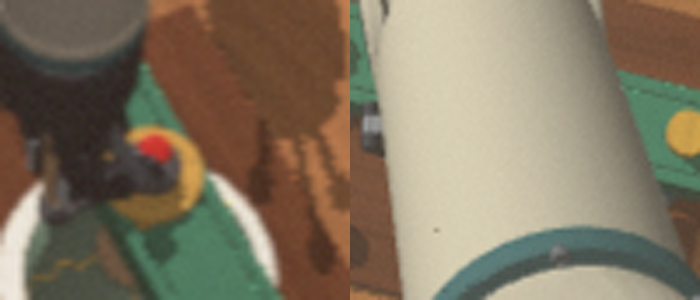

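Side view: the cap at (155,150) in the crop is lower, partly shaded or hidden by the finger. The grip is held at (55,180) and the crank follows.

>>> jog_arm:
  series:
    - [0.001,-0.0035,0,0]
    - [0.0025,-0.0075,0,0]
    - [0.0045,-0.011,0,0]
    - [0.0065,-0.014,0,0]
    - [0.0085,-0.0175,0,0]
    - [0.0105,-0.0205,0,0]
    - [0.0135,-0.0235,0,0]
    - [0.016,-0.0265,0,0]
    - [0.019,-0.029,0,0]
    - [0.022,-0.0315,0,0]

```text
clock: 19.35
eef_pos: [0.5686, 0.0784, 0.2108]
orientation: [0.001, 1.0, -0.001, 0.0]
wrist_force: [-1.0, -2.1, 8.2]
opening: 0.192
```

>>> jog_arm:
  series:
    - [0.003,-0.002,0,0]
    - [0.0065,-0.004,0,0]
    - [0.01,-0.006,0,0]
    - [0.0135,-0.0075,0,0]
    - [0.0175,-0.009,0,0]
    - [0.021,-0.01,0,0]
    - [0.025,-0.011,0,0]
    - [0.0285,-0.0115,0,0]
    - [0.0325,-0.0115,0,0]
    - [0.0365,-0.012,0,0]

```text
clock: 20.35
eef_pos: [0.6048, 0.0903, 0.2109]
orientation: [0.001, 1.0, -0.0, -0.0]
wrist_force: [-1.6, -1.7, 7.6]
opening: 0.199
```

```bash
python3 cap.py p side top
```

```text
side (2239, np.float64(360.32), np.float64(219.58))
top (np.float64(0.0),)
20.45 [0.6058 0.0903 0.2109] phi 89.0 r 0.0598 [ 1.6 -1.4  7.2] 0.198
```

View pics/cap_p.png

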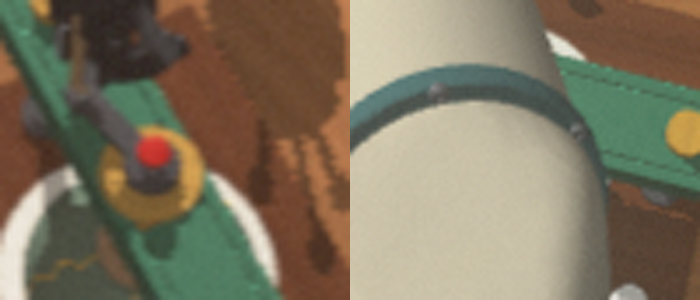

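The cap is clear at side row 219.58, about 7 mm below its post-drop height. That agrees with 0.7 turn.

>>> jog_arm:
  series:
    - [0.004,0,0,0]
    - [0.008,0.0005,0,0]
    - [0.0115,0.0015,0,0]
    - [0.0155,0.002,0,0]
    - [0.019,0.0035,0,0]
    - [0.023,0.005,0,0]
    - [0.0265,0.0065,0,0]
    - [0.0295,0.0085,0,0]
    - [0.033,0.0105,0,0]
    - [0.036,0.0125,0,0]

```text
clock: 21.45
eef_pos: [0.6406, 0.0782, 0.2108]
orientation: [0.0, 1.0, -0.0, -0.0]
wrist_force: [-2.7, -0.1, 8.9]
opening: 0.197
```

>>> jog_arm:
  series:
    - [0.003,0.0025,0,0]
    - [0.006,0.005,0,0]
    - [0.0085,0.008,0,0]
    - [0.011,0.011,0,0]
    - [0.013,0.0145,0,0]
    - [0.015,0.0175,0,0]
    - [0.017,0.021,0,0]
    - [0.0185,0.0245,0,0]
    - [0.02,0.028,0,0]
    - [0.021,0.032,0,0]

```text
clock: 22.45
eef_pos: [0.662, 0.0473, 0.2109]
orientation: [-0.0, 1.0, 0.0, 0.0]
wrist_force: [-0.6, 0.5, 5.8]
opening: 0.192
```

```bash
python3 cap.py q side top
```

```text
side (2088, np.float64(360.28), np.float64(219.87))
top (np.float64(0.0),)
22.55 [0.6624 0.0459 0.2109] phi 15.0 r 0.0597 [-0.1 -0.3  6.6] 0.197
```

>>> jog_arm:
  series:
    - [0.001,0.004,0,0]
    - [0.0015,0.008,0,0]
    - [0.002,0.012,0,0]
    - [0.002,0.0165,0,0]
    - [0.002,0.021,0,0]
    - [0.0015,0.0255,0,0]
    - [0.0005,0.03,0,0]
    - [-0.001,0.034,0,0]
    - [-0.002,0.037,0,0]
    - [-0.0025,0.0385,0,0]

```text
clock: 23.55
eef_pos: [0.6601, 0.0077, 0.2109]
orientation: [0.0, 1.0, -0.0, 0.001]
wrist_force: [1.8, 0.5, 6.2]
opening: 0.194
```

>>> jog_arm:
  series:
    - [0,0,0,0]
    - [0,0,0,0]
    - [0,0,0,0]
    - [0,0,0,0]
    - [0,0,0,0]
    - [0,0,0,0]
    - [0,0,0,0]
    - [0,0,0,0]
    - [0,0,0,0]
    - [0,0,0,0]

```text
clock: 24.55
eef_pos: [0.66, 0.0075, 0.2109]
orientation: [0.0, 1.0, -0.0, 0.001]
wrist_force: [1.8, -0.2, 6.0]
opening: 0.194
```

```bash
python3 cap.py r side top; python3 snap.py z side top
```

```text
side (2093, np.float64(360.31), np.float64(220.12))
top (1546, np.float64(321.3), np.float64(189.93))
24.65 [0.66   0.0075 0.2109] phi 337.4 r 0.0599 [ 1.  -0.5  5.8] 0.193
side 27.0 (360.41, 220.26)
 box 358 363 218 223
top 15.0 (321.27, 190.0)
 box 320 322 187 193
{'clock': np.float64(24.75), 'eef_pos': array([0.66  , 0.0074, 0.2109]), 'wrist_force': array([ 1.4407, -0.4865,  5.2884]), 'opening': np.float64(0.1953)}
```

View pics/side_z.png

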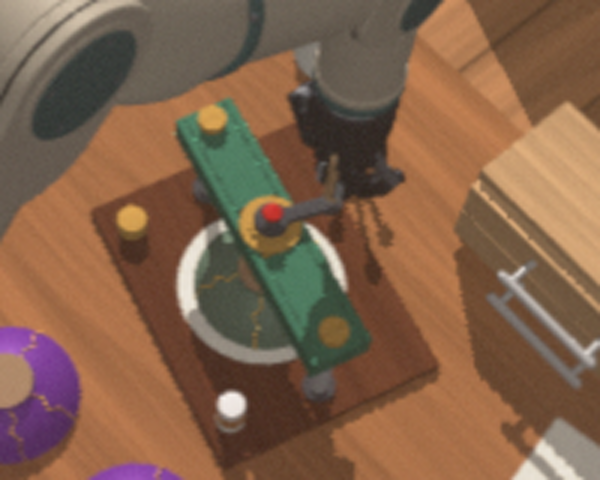

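View pics/cap_r.png

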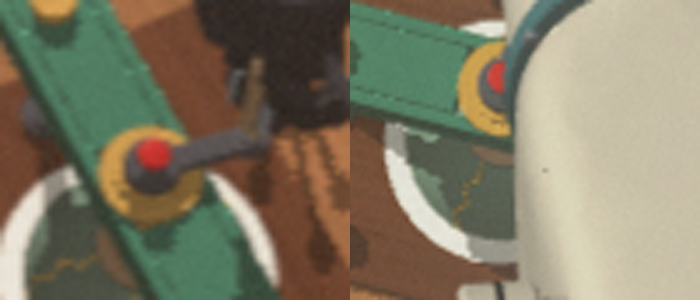

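The cap is now at side row 220.12, 1.74 px (about 10 mm) below its post-drop level. The crank arm points to the held grip, and the bowl, jar and weight are where they were. Handing in.

```bash
python3 -c "
from workcell import ctrl
print(ctrl.finish_job())"
```

```text
the job is handed in; nothing more can be done
None
```

I started the screw and handed the job in at about 25 s, with the arm still holding the grip at 60 N. I turned the crank backward about 172°. The cap dropped somewhere between 333° and 350° of crank direction, so I took the drop to be at about 341°. I then turned it forward about 372°, stopping at 337.4°, one turn past the drop to within about 0.03 turn.

**Last checks:**
- **Screw height:** the cap fell about 1.7 px in the side view after the drop. That is close to the 10 mm one turn should give, so the screw should be near -0.020 with the cork foot about 9 mm above the bowl. I could not see that gap directly, and the camera resolves height only to about 0.5–1 mm.
- **Grip and stillness:** the pads were closed on the grip (opening 0.19) and the hand stayed still over the last second. A steady 5–6 N pull showed on the wrist from the moment I took hold.
- **Other things:** in the last side view the bowl, amber jar, weight and the visible purple look-alikes had not moved. I didn't re-check the tray bottles, dish or brush in a final picture, but the arm never went low near them.

No check failed. The top camera was mostly blocked by the forearm, so the heights rest mainly on the side camera.

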